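# Pull the lint strainer from the pre-filter box

### The job

Open the vacuum pre-filter by hand: turn both red bar handles of the hold-down nuts a quarter turn anticlockwise to their stops, so that their steel tongues no longer lie over the rim of the strainer basket. Then lift the basket straight out by its hoop handle and finish still holding it directly above its opening, level and still, its bottom about 5 cm above the top of the box, so that it drains back into the box. Never tip the basket, leave the nuts open, and do not disturb the spray bottle, tin and brush standing around.

Things in the scene. Friction and masses are not known exactly. Their poses are not given: they have to be found in the camera images.
- filter_box: grey steel box, 190 x 280 x 110 mm (x, y, z), bolted down, level at any yaw, with a 50 mm hose spigot 45 mm long on each y end. Origin: centre of its underside; x and y along its sides. The flat top is 110 mm above the origin, with a round opening 114 mm across in its middle; hollow below
- opening (a point): centre of the round opening, level with the top face of the box; axes as the box
- latch_left_grip (a point): centre of the red bar handle of the nut at the box's +y side (90 mm from the box centre, 40 mm above the box top). Bar: 44 mm long, 12 thick, 24 tall, 17 mm free below it beside its 17 mm stem. It turns about the vertical through this point. The point's x axis runs along the bar, the way the steel tongue points; the tongue reaches 34 mm from the axis, 6.5 to 10.5 mm above the box top
- latch_left (a joint): angle of that nut: 0 = tongue points at the basket's centre and holds its rim down; grows anticlockwise seen from above to the stop at 1.571 (tongue along the box's x axis, clear of the rim; it is clear from about 1.1). Stays where it is left; takes about 0.1 N m to turn.
- latch_right_grip (a point): the same for the hold-down nut at the -y side of the box (90 mm from the box centre along box -y); its tongue at joint 0 points along box +y
- latch_right (a joint): angle of the right-hand nut, same meaning: 0 = holding the rim, grows anticlockwise to the stop at 1.571
- basket: perforated steel basket, loose, round: 88 mm across at the bottom, 104 mm at the top, with a flat 128 mm rim. Origin: centre of its underside; z up when level. The rim (75 to 79 mm above the origin) rests on the box top at the start; 5 mm play around the basket in the opening. Mass 0.3 to 0.55 kg
- basket_handle (a point): centre of the black grip on the basket's fixed hoop handle, 122 mm above the basket's underside, 47 mm above the box top at the start. The grip is 56 mm long along the point's x axis, 13 thick along its y axis and 16 tall; the hoop's thin legs run from its ends down to the rim. The basket is open below it
- basket_center (a point): point on the basket's axis 40 mm above its underside
- spray_center (a point): bystander: clear spray bottle with black head, 76 mm across, 195 mm tall; point 80 mm above its underside. Stands beyond the +y end of the box
- tin_center (a point): bystander: yellow wax tin with black lid, 94 mm across, 52 mm tall; centre of it. Stands on the side of the box away from the robot
- brush_center (a point): bystander: blue and white scrub brush, 150 x 55 mm and 76 mm tall over its handle; point 30 mm above its underside. Lies beyond the -y end of the box
There are look-alikes about, which are no part of the job. There is more than one size of the basket; the job needs the middle-sized.

How it is judged:
On the way, in this order (a step that is already met when the one before it is completed fails the run):
1. both hold-down nuts are turned open, the basket still seated in the box (value of joint each of latch_left, latch_right above 1.2 rad and z of basket_center in the frame of opening below -0.029 m), for 0.1 s.
2. the basket is lifted clear and hangs level and still above its opening (value of joint each of latch_left, latch_right above 1.2 rad and z of basket_center in the frame of opening between 0.065 and 0.14 m and horizontal distance between basket_center and opening below 0.03 m and angle between basket's own z axis and vertical below 0.14 rad and linear speed of basket below 0.03 m/s and angular speed of basket below 0.25 rad/s and contact force between the fingers and basket above 1 N and contact force between basket and filter_box below 0.05 N), for 0.5 s.
At the end, for the whole second after the job is handed in: Both nuts are open (over 1.2 rad); the gripper's fingers hold the basket with its underside 25 to 100 mm above the box top, its axis within 30 mm of the opening's centre, tilted less than 0.14 rad (8 degrees), nearly still (under 30 mm/s and 0.25 rad/s), and it touches neither the box nor the nuts (all of step 2); the arm keeps its last pose, push and grip.
It fails at once if the basket is tipped by more than 0.35 rad (20 degrees) (angle between basket's own z axis and vertical above 0.35 rad).
It fails at once if the spray bottle is pushed more than 25 mm or knocked over (distance of spray_center from where it was at the start of the episode above 0.025 m or angle between spray_center's own z axis and vertical above 0.4 rad).
It fails at once if the tin is pushed more than 25 mm or knocked over (distance of tin_center from where it was at the start of the episode above 0.025 m or angle between tin_center's own z axis and vertical above 0.4 rad).
It fails at once if the brush is pushed more than 25 mm or knocked over (distance of brush_center from where it was at the start of the episode above 0.025 m or angle between brush_center's own z axis and vertical above 0.4 rad).
It also fails if it takes over 67 s, if anything falls off the work surface, if the arm or the gripper's body presses on something with over 40 N, if the wrist force passes 120 N, or if a joint passes its speed limit or range.

### The arm

A 6-joint arm with a two-finger parallel gripper is mounted at the origin on the work surface. World frame = base frame: x ahead of the robot, y to its left, z up, the work surface at z = 0. Lengths are in m, angles in rad, forces in N, time in s.
With the tool pointing down it reaches from about 0.35 to 0.775 m from the base axis. Payload 7.3 kg.
Tool frame: the origin (TCP) lies on the centre line of the jaws, within the pads' length; the fingertips stand 11 mm ahead of it and the grasp point (between the pads) lies 8 mm behind it; z points along the fingers, y is the direction in which the jaws open and shut (so a half turn about z gives the same grasp; the last joint's range is limited). The gripper opens to 92 mm and grips with 3 to 60 N. Pads are 19 mm wide; open, the fingers measure 130 mm over their backs; the gripper's body (75 mm by 190 mm) begins 47 mm behind the grasp point.
Start: joints at [1.005, 0.342, 1.524, -0, 1.275, -0.146], TCP at [0.214, 0.479, 0.238] pointing down, gripper open.
Joint ranges: [-2.53, 2.53], [-0.77, 2.02], [0.04, 2.7], [-1, 4.14], [0.28, 2.66], [-3.11, 3.11]. Speed limits (rad/s): [2.57, 2.57, 3.14, 3.14, 3.14, 3.14].

### API

Orientations are given as [roll, pitch, yaw] about the fixed x, y, z axes, in that order (R = Rz(yaw) Ry(pitch) Rx(roll)).
In Python, from cell import robot gives the robot as it stands.
- The arm moves only by the tool jog_arm, never from a script. Its argument "deltas" is one flat list of numbers, 6 for each row, row after row: the shift along the world's x, y, z in units of 0.1 m (1.0 is 0.1 m), then the turn, a rotation vector about the world's x, y, z in units of 90 degrees (1.0 is 90 degrees). A call has 1 to 5 rows; each row is the pose to reach, as a shift and turn from the pose commanded when the call began; what a row does not reach only later rows make up. A row lasts 1/12 s, in which the tool goes at most 41.7 mm and 7.16 degrees, less where a joint would pass 70% of its speed; a pose out of reach is approached as far as the arm can. A call with a number of a shift or a turn outside -1 to 1 is refused whole. A call with a gripper value outside its range is refused whole. "claw" is the opening, from 0 (shut) to 1 (fully open), set as the call begins (left out, the last holds). The fingers move at their own pace and stop on an object; "newtons" is the grip in N (left out, the last holds). Time passes only in rows, so rows that repeat a pose let the fingers close. It gives the time, the measured TCP pose, the force and the opening at its end, in the units of the state.
- robot.observe(): the state, without advancing time (a new reading comes with each control period).
- robot.read_camera(name): name is "scene" or "top"; returns the picture (384x512x3 uint8, red, green, blue); there is no depth.
- robot.camera_params(name): a dict with "fx", "fy", "cx", "cy" (pixels), "R" (3x3) and "t" (3): a world point X has camera coordinates R X + t. Camera axes: x right, y down, z forward; pixel columns grow to the right and rows downward; lengths in m; the calibration is good to about 2 mm. A picture is of the moment at which its call begins. camera_params takes no time and is no camera call.
- robot.hand_in(): hands the job in, once; it reports no verdict.
The state is a dict: "time": time; "qpos": joint angles; "qvel": joint speeds; "joint_efforts": joint torques, N m; "tool_pos": TCP position; "tool_rot": TCP orientation; "contact_force": force on the tool from outside, world axes, zero at the start; "torque": the same for the moment, N m; "opening": finger opening in m.
Only numpy, scipy, OpenCV 4.12 (cv2) and the standard library are available. Lean on these libraries where they do the work, as an engineer would, in place of code of your own. Each camera call takes 0.05 s, during which the arm holds its last target. There are 200 camera calls.

## Working session

There is one attempt and no reset: what is moved stays moved. The work goes in short steps, Python scripts to look and compute and a tool call to move; the robot and the scene stay as the last step left them, time stands still between calls to the robot, and variables do not carry over. Pictures are saved under pics/ and viewed, about 8 in all and at most 12, crops included, and the job is handed in when it is done.

Besides the shell and the picture viewer there is one more tool, called after "Call:" by a JSON object that holds its "fn" and its "kwargs", one argument or row to a line. jog_arm: Moves the arm, as the interface text tells. Its arguments: {"type":"object","properties":{"deltas":{"type":"array","items":{"type":"number"}},"claw":{"type":"number"},"newtons":{"type":"number"}},"required":["deltas"]}

```bash
ls; mkdir -p pics
python3 - <<'E'
from cell import robot
import cv2
for n in("scene","top"):
    im=robot.read_camera(n); cv2.imwrite(f"pics/{n}0.png",cv2.resize(im[:,:,::-1],(768,576),interpolation=cv2.INTER_CUBIC))
    cv2.imwrite(f"pics/raw_{n}0.png",im[:,:,::-1])
    print(n,robot.camera_params(n))
print(robot.observe())
E
```

```text
pics
scene {'fx': 399.001856127816, 'fy': 399.001856127816, 'cx': 256.99557667630586, 'cy': 191.34746224881192, 'R': array([[ 0.83528582,  0.54980591,  0.00332631],
       [ 0.41394959, -0.62488306, -0.66194176],
       [-0.36186093,  0.55428749, -0.74954789]]), 't': array([-0.49250003, -0.13616543,  1.34082646])}
top {'fx': 491.8645199369199, 'fy': 491.8645199369199, 'cx': 251.85962836365337, 'cy': 187.7790574857336, 'R': array([[ 0.00157764, -0.99959996,  0.02823898],
       [-0.98163087, -0.00693559, -0.19066393],
       [ 0.19078351, -0.02741945, -0.98124912]]), 't': array([0.02242207, 0.60411467, 1.12560074])}
{'time': 0.1, 'qpos': array([ 1.00503927e+00,  3.42647164e-01,  1.52489534e+00, -3.78204349e-05,
        1.27538831e+00, -1.45987125e-01]), 'qvel': array([ 0.00067466, -0.0016638 , -0.00184221,  0.00013007,  0.00092076,
       -0.00182698]), 'joint_efforts': array([ 1.04793828e-03, -4.32003558e+01, -2.44696355e+01,  7.18064792e-02,
        5.26508724e-02, -9.02589909e-05]), 'tool_pos': array([0.21376641, 0.47914269, 0.23712663]), 'tool_rot': array([-3.14026346e+00, -1.58878642e-04,  2.72183365e+00]), 'contact_force': array([ 0.16513377, -0.19393304, -0.29500991]), 'torque': array([-0.05222438, -0.06071555,  0.03064753]), 'opening': 0.0916669680651582}
```

View pics/scene0.png

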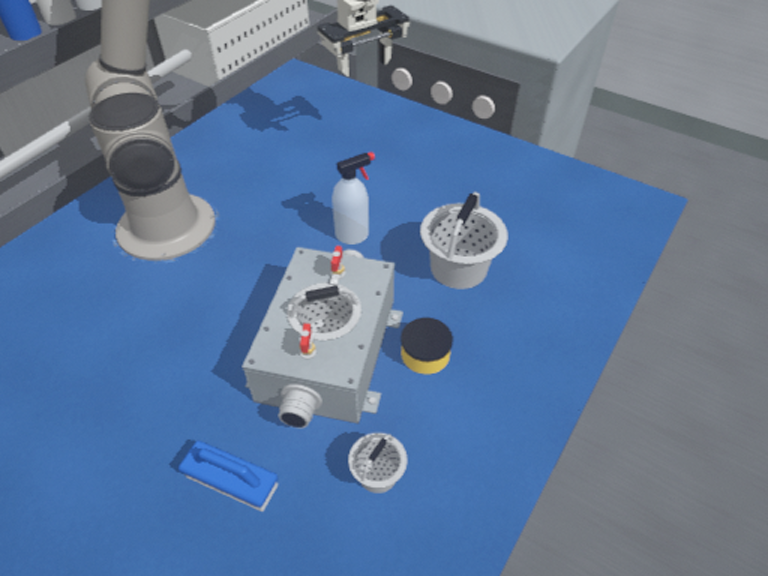

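View pics/top0.png

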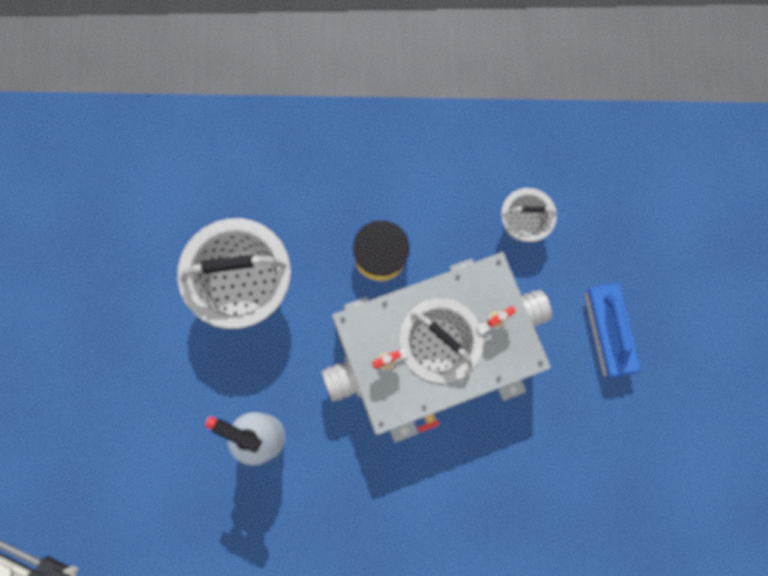

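The candidates in the top view, in enlarged pixels:
- **Baskets:** big one loose at (235,273), small one loose at (528,214), middle one seated in the box at (441,340). I choose the one in the box.
- **Red parts:** nut bars at (386,359) and (501,316). The red thing on the side of the box at (428,424) is not a nut.

Next I measure these and check with a close crop.

```bash
cat > h.py <<'E'
from cell import robot
import numpy as np, cv2
def back(n,u,v,z):
    c=robot.camera_params(n);R=c["R"];o=-R.T@c["t"]
    d=R.T@np.array([(u-c["cx"])/c["fx"],(v-c["cy"])/c["fy"],1]);return o+d*(z-o[2])/d[2]
def proj(n,X):
    c=robot.camera_params(n);p=c["R"]@np.asarray(X,float)+c["t"];return np.array([c["fx"]*p[0]/p[2]+c["cx"],c["fy"]*p[1]/p[2]+c["cy"]])
def tri(u1,u2):
    A=[];b=[]
    for n,(u,v) in(("scene",u1),("top",u2)):
        c=robot.camera_params(n);R=c["R"];t=c["t"]
        for f,cc,i,w in((c["fx"],c["cx"],0,u),(c["fy"],c["cy"],1,v)):
            k=(w-cc)/f;A.append(R[i]-k*R[2]);b.append(k*t[2]-t[i])
    return np.linalg.lstsq(np.array(A),np.array(b),rcond=None)[0]
def blobs(im,kind):
    h=cv2.cvtColor(im,cv2.COLOR_RGB2HSV);H,S,V=[h[...,i].astype(int) for i in range(3)]
    m=((H<8)|(H>172))&(S>120)&(V>100) if kind=="red" else (V<60)
    m=cv2.morphologyEx(m.astype(np.uint8),cv2.MORPH_CLOSE,np.ones((5,5)))
    k,l,s,c=cv2.connectedComponentsWithStats(m)
    for i in range(1,k):
        if s[i,4]>15:
            p=np.argwhere(l==i)[:,::-1].astype(float);w,v=np.linalg.eigh(np.cov(p.T))
            yield c[i],s[i,4],v[:,1],np.sqrt(w)
E
python3 - <<'E'
from h import *
for n in("scene","top"):
    im=cv2.imread(f"pics/raw_{n}0.png")[:,:,::-1]
    for k in("red","black"):
        for c,a,v,w in blobs(im,k):
            if a<2500: 
                P=back(n,*c,.157);Q=back(n,*(c+3*v),.157)-P
                print(n,k,c.round(1),a,P.round(4)[:2],"ang",round(float(np.degrees(np.arctan2(Q[1],Q[0]))),1),w.round(1))
a=cv2.imread("pics/raw_top0.png")[160:300,205:375];b=cv2.imread("pics/raw_scene0.png")[155:285,155:275]
r=lambda x:cv2.resize(x,(400,int(x.shape[0]*400/x.shape[1])),interpolation=cv2.INTER_CUBIC)
a,b=r(a),r(b);o=np.zeros((440,800,3),np.uint8);o[:a.shape[0],:400]=a;o[:b.shape[0],400:]=b;cv2.imwrite("pics/crop1.png",o)
E
```

```text
scene red [224.1 172.2] 74 [0.4763 0.0126] ang -63.9 [1.3 4.8]
scene red [203.3 224.9] 94 [ 0.5386 -0.1541] ang -57.3 [1.5 5.3]
scene black [239.9   9.7] 19 [-0.0396  0.8233] ang -62.8 [0.9 2.3]
scene black [259.9  16.8] 53 [0.0664 0.8156] ang -105.7 [1.6 4.5]
scene black [254.   35.2] 38 [0.1321 0.6732] ang -55.3 [0.8 3.8]
top red [339.8 206.8] 19 [ 0.5435 -0.1655] ang 134.4 [1.2 1.4]
top red [328.9 213.7] 31 [ 0.5282 -0.1409] ang 121.1 [1.3 2. ]
top red [263.1 236.4] 19 [0.4778 0.0033] ang 136.5 [1.1 1.5]
top red [251.9 241.8] 30 [0.4661 0.0274] ang 106.6 [1.4 1.8]
top red [140.8 281.5] 35 [0.3818 0.2618] ang 152.2 [1.6 1.8]
top red [285.  283.6] 34 [ 0.3778 -0.043 ] ang 109.7 [0.7 3.9]
top black [356.1 139.4] 21 [ 0.6976 -0.2075] ang 88.4 [0.5 3.3]
top black [254.1 168.5] 670 [0.6283 0.0229] ang 99.7 [6.4 8.5]
top black [149.1 176.8] 159 [0.6078 0.2536] ang 95.6 [1.7 8.9]
top black [296.3 224.9] 65 [ 0.5032 -0.069 ] ang 49.2 [0.9 6.5]
top black [158.6 290.5] 240 [0.3632 0.2238] ang 65.4 [2.4 8.6]
```

View pics/crop1.png

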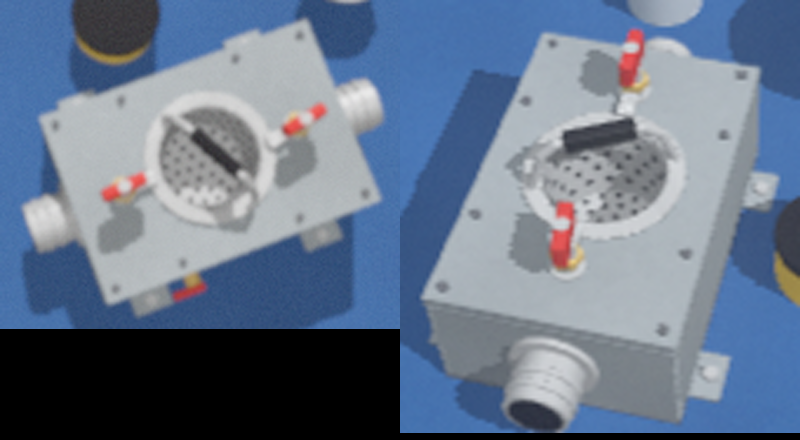

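The crop shows the middle basket seated in the box, with both red bars roughly along the line between the nuts. Their tongues lie towards the basket, and the drain handle hangs on the box side below. I take the opening at (0.504,-0.069) with box yaw about 20.8°, the left bar at (0.472,0.015), the right bar at (0.536,-0.153), and the handle at about 49°. I raise the arm and move towards the left bar.

Call:
{"fn": "jog_arm", "kwargs": {
  "deltas": [0,0,0.2,0,0,0,0,0,0.4,0,0,0,0,0,0.6,0,0,0],
  "claw": 1
}}

```text
time: 0.35
tool_pos: [0.2137, 0.4791, 0.2979]
tool_rot: [-3.14, -0.0, 2.722]
contact_force: [0.5, 0.3, 0.1]
opening: 0.0917
```

Call:
{"fn": "jog_arm", "kwargs": {
  "deltas": [0.13,-0.23,0,0,0,-0.03,0.26,-0.46,0,0,0,-0.06,0.39,-0.7,0,0,0,-0.09,0.52,-0.93,0,0,0,-0.12]
}}

```text
time: 0.68
tool_pos: [0.2661, 0.3852, 0.2974]
tool_rot: [-3.141, 0.0, 2.532]
contact_force: [0.7, 0.8, 0.1]
opening: 0.092
```

Call:
{"fn": "jog_arm", "kwargs": {
  "deltas": [0.13,-0.23,0,0,0,-0.03,0.26,-0.46,0,0,0,-0.06,0.39,-0.7,0,0,0,-0.09,0.52,-0.93,0,0,0,-0.12]
}}

```text
time: 1.02
tool_pos: [0.3182, 0.2921, 0.2974]
tool_rot: [-3.141, -0.0, 2.343]
contact_force: [0.3, -0.3, -0.3]
opening: 0.0916
```

Call:
{"fn": "jog_arm", "kwargs": {
  "deltas": [0.13,-0.23,0,0,0,-0.03,0.26,-0.46,0,0,0,-0.06,0.39,-0.7,0,0,0,-0.09,0.52,-0.93,0,0,0,-0.12]
}}

```text
time: 1.35
tool_pos: [0.3702, 0.1991, 0.2975]
tool_rot: [-3.141, -0.0, 2.154]
contact_force: [0.5, 0.1, -0.5]
opening: 0.092
```

Call:
{"fn": "jog_arm", "kwargs": {
  "deltas": [0.13,-0.23,0,0,0,-0.03,0.26,-0.46,0,0,0,-0.06,0.39,-0.7,0,0,0,-0.09,0.52,-0.93,0,0,0,-0.12]
}}

```text
time: 1.68
tool_pos: [0.4222, 0.1061, 0.2975]
tool_rot: [-3.141, -0.0, 1.965]
contact_force: [-0.1, 0.3, -0.3]
opening: 0.0916
```

Call:
{"fn": "jog_arm", "kwargs": {
  "deltas": [0.13,-0.23,0,0,0,0,0.26,-0.46,0,0,0,0,0.39,-0.7,0,0,0,0,0.5,-0.92,0,0,0,0,0.5,-0.92,0,0,0,0]
}}

```text
time: 2.1
tool_pos: [0.4734, 0.0121, 0.297]
tool_rot: [-3.141, 0.001, 1.964]
contact_force: [0.2, 0.0, 0.2]
opening: 0.0916
```

Run:
```python
from h import *
for P in([.472,.0154,.15],[.5359,-.1532,.15]): print(proj("scene",P),proj("top",P))
for a,b in(([224.1,172.2],[257.2,239.4]),([203.3,224.9],[334.2,210.4])): print(tri(a,b))
# weighted red moments, top, both bars
im=cv2.imread("pics/raw_top0.png")[:,:,::-1].astype(float)
for c in([257.2,239.4],[334.2,210.4]):
    x0,y0=int(c[0])-16,int(c[1])-12;p=im[y0:y0+24,x0:x0+32];w=np.clip(p[...,0]-p[...,1:].max(2)-40,0,None)
    yy,xx=np.mgrid[:24,:32];m=np.array([(w*xx).sum(),(w*yy).sum()])/w.sum();C=np.cov(np.c_[xx.ravel(),yy.ravel()].T,aweights=w.ravel());l,v=np.linalg.eigh(C)
    c=m+[x0,y0];P=back("top",*c,.155);Q=back("top",*(c+v[:,1]),.155)-P;print(c,P,np.degrees(np.arctan2(Q[1],Q[0])))
```

```text
[223.58268412 172.74875924] [257.39000128 239.394532  ]
[202.95737492 225.85035215] [333.76130186 210.68516043]
[0.47234563 0.0163047  0.15139204]
[ 0.53643774 -0.15299821  0.15382798]
[256.92817882 239.25613778] [0.47185603 0.01659543 0.155     ] 115.21376319864827
[333.65648012 210.62131811] [ 0.53530279 -0.15198769  0.155     ] 121.53617267431095
```

Call:
{"fn": "jog_arm", "kwargs": {
  "deltas": [-0.01,0.04,-0.3,0,0,0,-0.01,0.04,-0.6,0,0,0,-0.01,0.04,-0.9,0,0,0]
}}

```text
time: 2.35
tool_pos: [0.4706, 0.0198, 0.2068]
tool_rot: [3.141, 0.0, 1.968]
contact_force: [0.6, 0.2, 0.1]
opening: 0.0918
```

Call:
{"fn": "jog_arm", "kwargs": {
  "deltas": [0,0,-0.2,0,0,0,0,0,-0.4,0,0,0,0,0,-0.55,0,0,0,0,0,-0.63,0,0,0,0,0,-0.63,0,0,0]
}}

```text
time: 2.77
tool_pos: [0.4697, 0.0199, 0.1432]
tool_rot: [-3.138, -0.002, 1.968]
contact_force: [-0.8, 0.3, 0.8]
opening: 0.0912
```

Call:
{"fn": "jog_arm", "kwargs": {
  "deltas": [0,0,0,0,0,0,0,0,0,0,0,0,0,0,0,0,0,0,0,0,0,0,0,0,0,0,0,0,0,0],
  "claw": 0,
  "newtons": 15
}}

```text
time: 3.18
tool_pos: [0.4713, 0.0194, 0.1454]
tool_rot: [3.14, 0.001, 1.968]
contact_force: [-0.2, -0.3, 0.5]
opening: 0.0631
```

Call:
{"fn": "jog_arm", "kwargs": {
  "deltas": [0,0,0,0,0,0,0,0,0,0,0,0,0,0,0,0,0,0,0,0,0,0,0,0,0,0,0,0,0,0]
}}

```text
time: 3.6
tool_pos: [0.4709, 0.0194, 0.1447]
tool_rot: [3.142, -0.0, 1.968]
contact_force: [-0.0, -0.2, -0.6]
opening: 0.03
```

Call:
{"fn": "jog_arm", "kwargs": {
  "deltas": [0.01,-0.03,0,0,0,0,0.01,-0.03,0,0,0,0,0.01,-0.03,0,0,0,0,0.01,-0.03,0,0,0,0,0.01,-0.03,0,0,0,0]
}}

```text
time: 4.02
tool_pos: [0.4722, 0.0161, 0.1448]
tool_rot: [3.141, 0.001, 1.968]
contact_force: [0.7, -2.4, -0.9]
opening: 0.0156
```

Call:
{"fn": "jog_arm", "kwargs": {
  "deltas": [0,0,0,0,0,0,0,0,0,0,0,0]
}}

```text
time: 4.18
tool_pos: [0.4721, 0.0161, 0.1448]
tool_rot: [3.141, 0.001, 1.968]
contact_force: [0.7, -2.7, -0.8]
opening: 0.0159
```

Run:
```python
from h import *
o=robot.observe();print({k:np.round(o[k],3) for k in("time","qpos","tool_pos","contact_force","torque","opening")})
im=robot.read_camera("scene")[:,:,::-1]
cv2.imwrite("pics/c2.png",cv2.resize(im[110:290,130:330],(800,720))[:600])
```

```text
{'time': np.float64(4.183), 'qpos': array([-1.280e-01,  3.500e-01,  1.799e+00, -1.000e-03,  9.920e-01,
       -5.250e-01]), 'tool_pos': array([0.472, 0.016, 0.145]), 'contact_force': array([ 0.673, -2.706, -0.809]), 'torque': array([-0.715, -0.153, -0.007]), 'opening': np.float64(0.016)}
```

View pics/c2.png

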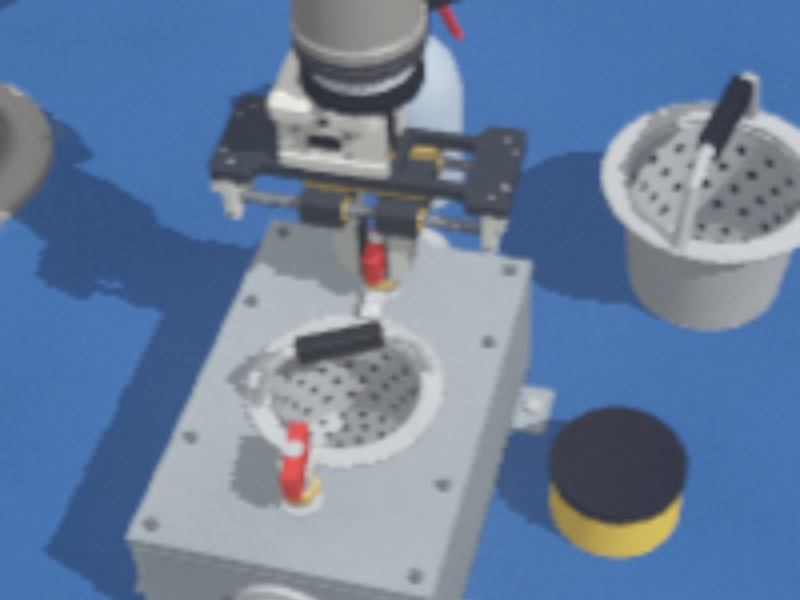

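The jaws hold the left bar, pixel (373,262) in the crop, and the opening reads 16 mm. I start turning and watch the opening.

Call:
{"fn": "jog_arm", "kwargs": {
  "deltas": [0,0,0,0,0,0.05,0,0,0,0,0,0.1,0,0,0,0,0,0.15,0,0,0,0,0,0.15],
  "newtons": 25
}}

```text
time: 4.57
tool_pos: [0.4725, 0.0163, 0.1448]
tool_rot: [3.141, 0.001, 2.206]
contact_force: [2.9, -1.7, -2.8]
opening: 0.0159
```

Call:
{"fn": "jog_arm", "kwargs": {
  "deltas": [0,0,0,0,0,0.05,0,0,0,0,0,0.1,0,0,0,0,0,0.15,0,0,0,0,0,0.2,0,0,0,0,0,0.2]
}}

```text
time: 4.98
tool_pos: [0.4728, 0.0167, 0.1448]
tool_rot: [3.14, 0.001, 2.518]
contact_force: [5.2, -0.5, -4.5]
opening: 0.0157
```

Call:
{"fn": "jog_arm", "kwargs": {
  "deltas": [0,0,0,0,0,0.05,0,0,0,0,0,0.1,0,0,0,0,0,0.15,0,0,0,0,0,0.2,0,0,0,0,0,0.2]
}}

```text
time: 5.4
tool_pos: [0.473, 0.0171, 0.1448]
tool_rot: [3.14, 0.002, 2.831]
contact_force: [7.7, 0.8, -4.6]
opening: 0.0157
```

Call:
{"fn": "jog_arm", "kwargs": {
  "deltas": [0,0,0,0,0,0.05,0,0,0,0,0,0.1,0,0,0,0,0,0.15,0,0,0,0,0,0.2,0,0,0,0,0,0.2]
}}

```text
time: 5.82
tool_pos: [0.473, 0.0175, 0.1448]
tool_rot: [3.14, 0.003, -3.138]
contact_force: [6.2, 3.2, -5.0]
opening: 0.0157
```

Call:
{"fn": "jog_arm", "kwargs": {
  "deltas": [0,0,0,0,0,0.05,0,0,0,0,0,0.1,0,0,0,0,0,0.15,0,0,0,0,0,0.17,0,0,0,0,0,0.17]
}}

```text
time: 6.23
tool_pos: [0.473, 0.0179, 0.1448]
tool_rot: [3.14, 0.003, -2.874]
contact_force: [6.7, 5.2, -4.0]
opening: 0.0158
```

Run:
```python
from h import *
o=robot.observe();print({k:np.round(o[k],3) for k in("time","tool_pos","tool_rot","contact_force","torque","opening")})
im=robot.read_camera("scene")[:,:,::-1]
cv2.imwrite("pics/c3.png",cv2.resize(im[130:240,160:300],(763,600),interpolation=cv2.INTER_CUBIC))
```

```text
{'time': np.float64(6.233), 'tool_pos': array([0.473, 0.018, 0.145]), 'tool_rot': array([ 3.140e+00,  3.000e-03, -2.874e+00]), 'contact_force': array([ 6.684,  5.244, -4.004]), 'torque': array([ 1.045, -1.156, -0.015]), 'opening': np.float64(0.016)}
```

View pics/c3.png

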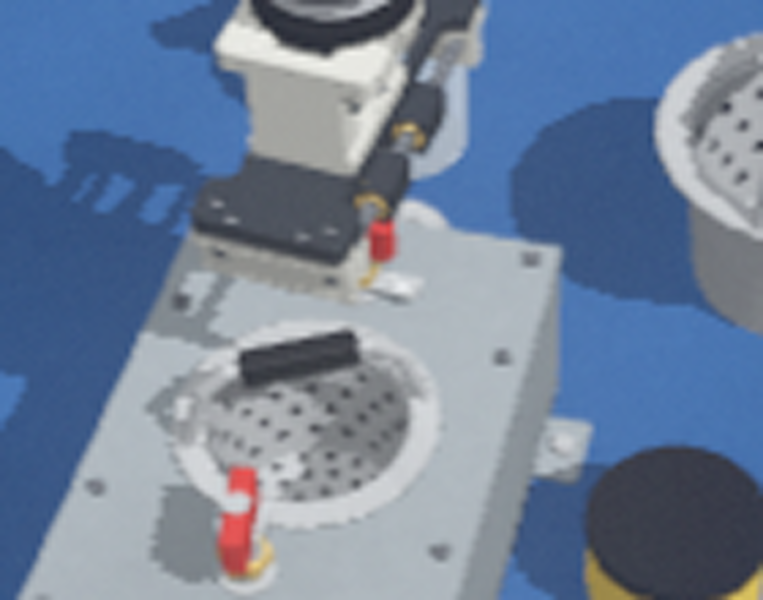

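The left nut is open: its tongue at (395,285) lies along box x, and the yaw is about 5° short of the stop. I release partly, lift, and go to the right nut.

Call:
{"fn": "jog_arm", "kwargs": {
  "deltas": [0,0,0,0,0,0,0,0,0,0,0,0,0,0,0,0,0,0,0,0,0,0,0,0,0,0,0,0,0,0],
  "claw": 0.43
}}

```text
time: 6.7
tool_pos: [0.4716, 0.0164, 0.1447]
tool_rot: [3.141, -0.001, -2.871]
contact_force: [-0.8, 1.0, 0.5]
opening: 0.0389
```

Call:
{"fn": "jog_arm", "kwargs": {
  "deltas": [0,0,0.1,0,0,0,0,0,0.3,0,0,0,0,0,0.6,0,0,0,0,0,0.8,0,0,0]
}}

```text
time: 7.03
tool_pos: [0.4721, 0.0163, 0.2267]
tool_rot: [-3.141, 0.001, -2.871]
contact_force: [0.4, -0.0, 0.0]
opening: 0.0395
```

Call:
{"fn": "jog_arm", "kwargs": {
  "deltas": [0.06,-0.17,0,0,0,-0.07,0.12,-0.34,0,0,0,-0.14,0.18,-0.51,0,0,0,-0.21,0.24,-0.68,0,0,0,-0.28,0.3,-0.85,0,0,0,-0.35],
  "claw": 0.7
}}

```text
time: 7.45
tool_pos: [0.5019, -0.0694, 0.2248]
tool_rot: [3.142, -0.0, 2.857]
contact_force: [0.7, 0.4, -0.7]
opening: 0.0632
```

Call:
{"fn": "jog_arm", "kwargs": {
  "deltas": [0.06,-0.17,0,0,0,-0.07,0.12,-0.34,0,0,0,-0.14,0.18,-0.51,0,0,0,-0.21,0.24,-0.68,0,0,0,-0.28,0.33,-0.85,0,0,0,-0.35]
}}

```text
time: 7.87
tool_pos: [0.5346, -0.1544, 0.2247]
tool_rot: [-3.141, -0.001, 2.307]
contact_force: [0.3, -0.1, -0.9]
opening: 0.0641
```

Call:
{"fn": "jog_arm", "kwargs": {
  "deltas": [0,0,0,0,0,-0.07,0,0,0,0,0,-0.14,0,0,0,0,0,-0.15,0,0,0,0,0,-0.15]
}}

```text
time: 8.2
tool_pos: [0.5347, -0.1536, 0.2246]
tool_rot: [-3.141, -0.0, 2.079]
contact_force: [0.6, -0.5, -0.1]
opening: 0.0641
```

Call:
{"fn": "jog_arm", "kwargs": {
  "deltas": [0.02,0.01,-0.2,0,0,0,0.02,0.01,-0.4,0,0,0,0.02,0.01,-0.65,0,0,0,0.02,0.01,-0.8,0,0,0,0.02,0.01,-0.8,0,0,0]
}}

```text
time: 8.62
tool_pos: [0.535, -0.1515, 0.1415]
tool_rot: [-3.138, -0.005, 2.081]
contact_force: [-1.2, 0.4, -0.3]
opening: 0.0641
```

Call:
{"fn": "jog_arm", "kwargs": {
  "deltas": [0,0,0,0,0,0,0,0,0,0,0,0,0,0,0,0,0,0,0,0,0,0,0,0,0,0,0,0,0,0],
  "claw": 0
}}

```text
time: 9.03
tool_pos: [0.5374, -0.1527, 0.1457]
tool_rot: [3.14, 0.001, 2.078]
contact_force: [-0.2, -0.3, -0.2]
opening: 0.0358
```

Call:
{"fn": "jog_arm", "kwargs": {
  "deltas": [0,0,0,0,0,0,0,0,0,0,0,0,0,0,0,0,0,0,0,0,0,0,0,0,0,0,0,0,0,0]
}}

```text
time: 9.45
tool_pos: [0.5366, -0.1528, 0.1449]
tool_rot: [-3.141, 0.0, 2.078]
contact_force: [-3.6, -0.9, 2.8]
opening: 0.0158
```

Call:
{"fn": "jog_arm", "kwargs": {
  "deltas": [0,0,0,0,0,0,0,0,0,0,0,0]
}}

```text
time: 9.62
tool_pos: [0.5366, -0.1528, 0.1449]
tool_rot: [-3.141, 0.0, 2.078]
contact_force: [-5.2, -1.5, 4.2]
opening: 0.0155
```

Call:
{"fn": "jog_arm", "kwargs": {
  "deltas": [0,0,0,0,0,0.05,0,0,0,0,0,0.1,0,0,0,0,0,0.15,0,0,0,0,0,0.2,0,0,0,0,0,0.2]
}}

```text
time: 10.03
tool_pos: [0.5372, -0.1524, 0.1449]
tool_rot: [3.141, 0.0, 2.395]
contact_force: [-2.6, -0.4, 4.1]
opening: 0.0156
```

Call:
{"fn": "jog_arm", "kwargs": {
  "deltas": [0,0,0,0,0,0.05,0,0,0,0,0,0.1,0,0,0,0,0,0.15,0,0,0,0,0,0.2,0,0,0,0,0,0.2]
}}

```text
time: 10.45
tool_pos: [0.5375, -0.1518, 0.1449]
tool_rot: [3.14, 0.001, 2.706]
contact_force: [0.1, 3.2, 3.4]
opening: 0.016
```

Call:
{"fn": "jog_arm", "kwargs": {
  "deltas": [0,0,0,0,0,0.05,0,0,0,0,0,0.1,0,0,0,0,0,0.15,0,0,0,0,0,0.2,0,0,0,0,0,0.2]
}}

```text
time: 10.87
tool_pos: [0.5377, -0.1512, 0.1449]
tool_rot: [3.139, 0.001, 3.02]
contact_force: [1.3, 4.8, 3.1]
opening: 0.0157
```

Call:
{"fn": "jog_arm", "kwargs": {
  "deltas": [0,0,0,0,0,0.05,0,0,0,0,0,0.1,0,0,0,0,0,0.15,0,0,0,0,0,0.2,0,0,0,0,0,0.25]
}}

```text
time: 11.28
tool_pos: [0.5376, -0.1503, 0.1449]
tool_rot: [3.138, 0.002, -2.871]
contact_force: [0.7, 9.7, 3.9]
opening: 0.0163
```

Call:
{"fn": "jog_arm", "kwargs": {
  "deltas": [0,0,0,0,0,0.02,0,0,0,0,0,0.02]
}}

```text
time: 11.45
tool_pos: [0.5376, -0.1502, 0.1449]
tool_rot: [3.138, 0.002, -2.842]
contact_force: [1.1, 8.9, 4.9]
opening: 0.0154
```

Call:
{"fn": "jog_arm", "kwargs": {
  "deltas": [0,0,0,0,0,0,0,0,0,0,0,0,0,0,0,0,0,0,0,0,0,0,0,0,0,0,0,0,0,0],
  "claw": 0.43
}}

```text
time: 11.87
tool_pos: [0.537, -0.1528, 0.1446]
tool_rot: [-3.142, -0.0, -2.84]
contact_force: [-1.3, -0.2, -0.2]
opening: 0.0389
```

Call:
{"fn": "jog_arm", "kwargs": {
  "deltas": [0,0,0.1,0,0,0,0,0,0.4,0,0,0,0,0,0.8,0,0,0,0,0,1.0,0,0,0]
}}

```text
time: 12.2
tool_pos: [0.538, -0.1532, 0.2496]
tool_rot: [-3.138, 0.004, -2.839]
contact_force: [2.1, -0.7, 0.2]
opening: 0.0393
```

Call:
{"fn": "jog_arm", "kwargs": {
  "deltas": [0,-0.4,0,0,0,0,0,-0.8,0,0,0,0,0,-1.0,0,0,0,0]
}}

```text
time: 12.45
tool_pos: [0.5369, -0.2562, 0.2463]
tool_rot: [-3.138, 0.001, -2.84]
contact_force: [-0.3, -0.1, -0.1]
opening: 0.0391
```

Call:
{"fn": "jog_arm", "kwargs": {
  "deltas": [0,-0.3,0,0,0,0,0,-0.6,0,0,0,0,0,-0.6,0,0,0,0]
}}

```text
time: 12.7
tool_pos: [0.5362, -0.3179, 0.245]
tool_rot: [-3.139, -0.0, -2.844]
contact_force: [-0.1, 1.4, -0.7]
opening: 0.0399
```

Run:
```python
from h import *
o=[]
for n in("scene","top"):
    im=robot.read_camera(n)[:,:,::-1];cv2.imwrite(f"pics/raw_{n}1.png",im)
    p=im[155:285,155:275] if n=="scene" else im[160:300,205:375]
    o.append(cv2.resize(p,(400,430),interpolation=cv2.INTER_CUBIC))
cv2.imwrite("pics/c4.png",np.hstack(o))
```

```text
(no output)
```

View pics/c4.png

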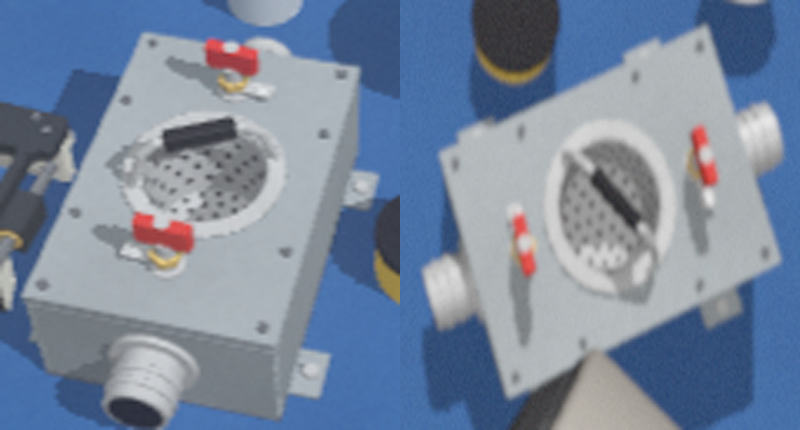

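Both nuts are open, with the tongues swung along the box sides and clear of the rim; the basket is still seated. Next I locate the black grip precisely.

Run:
```python
from h import *
cs={}
for n,c0 in(("scene",(215,196)),("top",(296,225))):
    im=cv2.imread(f"pics/raw_{n}1.png").astype(float);x0,y0=c0[0]-18,c0[1]-16
    w=np.clip(95-im[y0:y0+32,x0:x0+36].max(2),0,None)
    k,l,s,c=cv2.connectedComponentsWithStats((w>0).astype(np.uint8));i=1+np.argmax(s[1:,4]);w*=l==i
    yy,xx=np.mgrid[:32,:36];m=np.array([(w*xx).sum(),(w*yy).sum()])/w.sum()
    C=np.cov(np.c_[xx.ravel(),yy.ravel()].T,aweights=w.ravel());L,v=np.linalg.eigh(C);c=m+[x0,y0];cs[n]=c
    P=back(n,*c,.159);Q=back(n,*(c+v[:,1]),.159)-P;print(n,c,s[i,4],P,np.degrees(np.arctan2(Q[1],Q[0])),np.sqrt(L))
print(tri(cs["scene"],cs["top"]))
```

```text
scene [214.18640988 195.57303779] 139 [ 0.50548487 -0.06844116  0.159     ] -130.29174238267288 [1.78862175 6.10295898]
top [296.02834199 224.44733113] 141 [ 0.50394024 -0.06818867  0.159     ] 48.60922725369499 [1.37813904 6.80245055]
[ 0.50443351 -0.06800396  0.15781317]
```

Call:
{"fn": "jog_arm", "kwargs": {
  "deltas": [-0.03,0.2,0,0,0,0.06,-0.06,0.4,0,0,0,0.12,-0.09,0.6,0,0,0,0.18,-0.12,0.8,0,0,0,0.24,-0.15,0.98,0,0,0,0.3],
  "claw": 0.6
}}

```text
time: 13.22
tool_pos: [0.5217, -0.2119, 0.2454]
tool_rot: [3.141, 0.001, -2.362]
contact_force: [1.0, -0.6, 0.4]
opening: 0.0551
```

Call:
{"fn": "jog_arm", "kwargs": {
  "deltas": [-0.03,0.25,0,0,0,0.055,-0.06,0.5,0,0,0,0.055,-0.1,0.75,0,0,0,0.055,-0.12,1.0,0,0,0,0.055]
}}

```text
time: 13.55
tool_pos: [0.5092, -0.112, 0.2454]
tool_rot: [3.142, 0.0, -2.28]
contact_force: [0.7, -0.9, -0.5]
opening: 0.055
```

Call:
{"fn": "jog_arm", "kwargs": {
  "deltas": [-0.02,0.25,0,0,0,0,-0.05,0.53,0,0,0,0,-0.05,0.53,0,0,0,0,-0.05,0.53,0,0,0,0]
}}

```text
time: 13.88
tool_pos: [0.5046, -0.0593, 0.2455]
tool_rot: [-3.141, 0.0, -2.277]
contact_force: [0.0, -0.2, -0.6]
opening: 0.0556
```

Call:
{"fn": "jog_arm", "kwargs": {
  "deltas": [0,0,0,0,0,0,0,0,0,0,0,0]
}}

```text
time: 14.05
tool_pos: [0.505, -0.0619, 0.245]
tool_rot: [-3.141, 0.0, -2.281]
contact_force: [0.5, 0.0, -0.7]
opening: 0.0551
```

Call:
{"fn": "jog_arm", "kwargs": {
  "deltas": [0,-0.06,-0.2,0,0,0,0,-0.06,-0.45,0,0,0,0,-0.06,-0.7,0,0,0,0,-0.06,-0.9,0,0,0,0,-0.06,-0.96,0,0,0]
}}

```text
time: 14.47
tool_pos: [0.5033, -0.0681, 0.1458]
tool_rot: [3.137, -0.002, -2.283]
contact_force: [-0.1, -0.0, -0.2]
opening: 0.0551
```

Call:
{"fn": "jog_arm", "kwargs": {
  "deltas": [0,0,0,0,0,0,0,0,0,0,0,0,0,0,0,0,0,0,0,0,0,0,0,0,0,0,0,0,0,0],
  "claw": 0.3
}}

```text
time: 14.88
tool_pos: [0.5055, -0.0677, 0.1498]
tool_rot: [-3.14, 0.001, -2.281]
contact_force: [-0.6, 0.0, 0.6]
opening: 0.0288
```

Run:
```python
from h import *
o=[]
for n in("scene","top"):
    im=robot.read_camera(n)[:,:,::-1]
    p=im[135:265,155:275] if n=="scene" else im[160:300,205:375]
    o.append(cv2.resize(p,(400,430),interpolation=cv2.INTER_CUBIC))
cv2.imwrite("pics/c5.png",np.hstack(o))
```

```text
(no output)
```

View pics/c5.png

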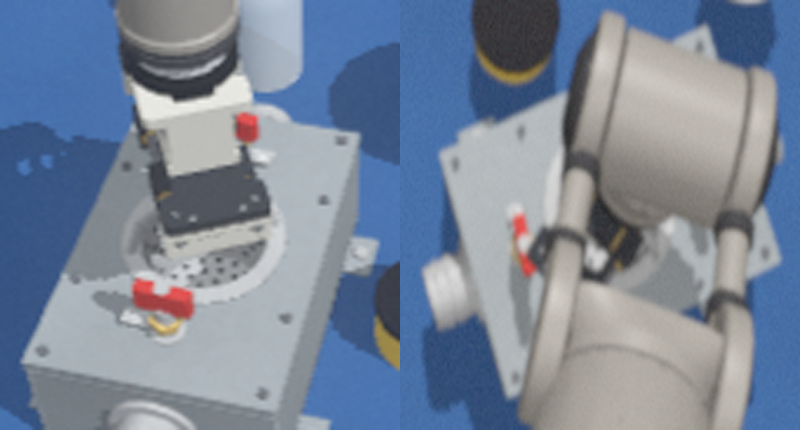

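The jaws straddle the hidden grip at the basket's centre and both nuts are still open. I close on it.

Call:
{"fn": "jog_arm", "kwargs": {
  "deltas": [0,0,0,0,0,0,0,0,0,0,0,0,0,0,0,0,0,0,0,0,0,0,0,0,0,0,0,0,0,0],
  "claw": 0,
  "newtons": 40
}}

```text
time: 15.4
tool_pos: [0.5047, -0.0674, 0.1488]
tool_rot: [3.141, -0.0, -2.281]
contact_force: [-1.5, 0.6, 3.0]
opening: 0.0125
```

Call:
{"fn": "jog_arm", "kwargs": {
  "deltas": [0,0,0,0,0,0,0,0,0,0,0,0,0,0,0,0,0,0]
}}

```text
time: 15.65
tool_pos: [0.5047, -0.0673, 0.1488]
tool_rot: [3.141, -0.0, -2.281]
contact_force: [-3.3, 2.3, 4.5]
opening: 0.0126
```

Call:
{"fn": "jog_arm", "kwargs": {
  "deltas": [0,0,0.03,0,0,0,0,0,0.06,0,0,0,0,0,0.09,0,0,0,0,0,0.12,0,0,0,0,0,0.15,0,0,0]
}}

```text
time: 16.07
tool_pos: [0.505, -0.0676, 0.1638]
tool_rot: [3.141, -0.0, -2.281]
contact_force: [0.3, -0.6, -4.1]
opening: 0.0123
```

Call:
{"fn": "jog_arm", "kwargs": {
  "deltas": [0,0,0.05,0,0,0,0,0,0.1,0,0,0,0,0,0.15,0,0,0,0,0,0.2,0,0,0,0,0,0.25,0,0,0]
}}

```text
time: 16.48
tool_pos: [0.505, -0.0676, 0.1894]
tool_rot: [-3.141, 0.0, -2.281]
contact_force: [-0.1, 0.0, -4.8]
opening: 0.0124
```

Call:
{"fn": "jog_arm", "kwargs": {
  "deltas": [0,0,0.06,0,0,0,0,0,0.12,0,0,0,0,0,0.18,0,0,0,0,0,0.24,0,0,0,0,0,0.3,0,0,0]
}}

```text
time: 16.9
tool_pos: [0.505, -0.0676, 0.2194]
tool_rot: [-3.142, 0.0, -2.281]
contact_force: [-0.5, -1.1, -4.5]
opening: 0.0129
```

Call:
{"fn": "jog_arm", "kwargs": {
  "deltas": [0,0,0.06,0,0,0,0,0,0.12,0,0,0,0,0,0.18,0,0,0,0,0,0.24,0,0,0,0,0,0.3,0,0,0]
}}

```text
time: 17.32
tool_pos: [0.5049, -0.0676, 0.2493]
tool_rot: [3.141, -0.0, -2.281]
contact_force: [-0.8, 0.1, -4.0]
opening: 0.0127
```

Call:
{"fn": "jog_arm", "kwargs": {
  "deltas": [0,0,0.06,0,0,0,0,0,0.12,0,0,0,0,0,0.17,0,0,0,0,0,0.22,0,0,0,0,0,0.25,0,0,0]
}}

```text
time: 17.73
tool_pos: [0.5051, -0.0676, 0.2745]
tool_rot: [-3.141, 0.0, -2.281]
contact_force: [-0.2, 0.7, -4.7]
opening: 0.0127
```

Call:
{"fn": "jog_arm", "kwargs": {
  "deltas": [0,0,0,0,0,0,0,0,0,0,0,0,0,0,0,0,0,0,0,0,0,0,0,0,0,0,0,0,0,0]
}}

```text
time: 18.15
tool_pos: [0.5048, -0.0675, 0.2734]
tool_rot: [3.141, -0.0, -2.281]
contact_force: [0.5, 0.4, -4.6]
opening: 0.0125
```

Call:
{"fn": "jog_arm", "kwargs": {
  "deltas": [0,0,0,0,0,0,0,0,0,0,0,0,0,0,0,0,0,0,0,0,0,0,0,0,0,0,0,0,0,0]
}}

```text
time: 18.57
tool_pos: [0.505, -0.0676, 0.2737]
tool_rot: [3.142, 0.0, -2.281]
contact_force: [-0.2, -0.6, -4.9]
opening: 0.0128
```

Run:
```python
from h import *
o=robot.observe();print({k:np.round(o[k],3) for k in("time","qvel","tool_pos","tool_rot","contact_force","torque","opening")})
im=robot.read_camera("scene")[:,:,::-1];cv2.imwrite("pics/c6.png",cv2.resize(im[80:280,140:340],(600,600),interpolation=cv2.INTER_CUBIC))
```

```text
{'time': np.float64(18.567), 'qvel': array([-0.002, -0.002,  0.001,  0.001,  0.   ,  0.001]), 'tool_pos': array([ 0.505, -0.068,  0.274]), 'tool_rot': array([ 3.142,  0.   , -2.281]), 'contact_force': array([-0.197, -0.614, -4.917]), 'torque': array([ 0.116,  0.063, -0.029]), 'opening': np.float64(0.013)}
```

View pics/c6.png

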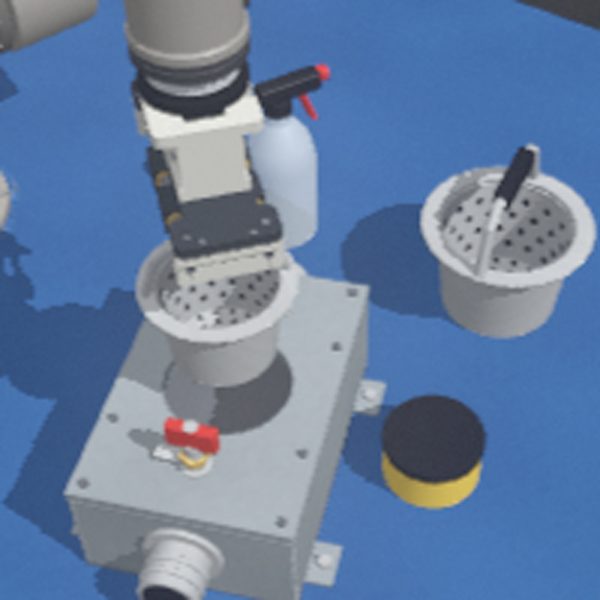

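The basket hangs level above its opening, with its rim at (218,285) in the crop. The weight reads about 4.7 N and it is still. The right nut is open, and the bottle and tin are in place.

```bash
python3 -c "
from cell import robot
print(robot.hand_in())"
```

```text
the job is handed in; nothing more can be done
None
```

I opened both hold-down nuts anticlockwise and lifted the middle-sized basket straight out by its handle. I handed the job in at about 18.6 s, with the basket still held over its opening.

**Last checks:**
- **Nuts:** I turned both to within about 5° of their stops by the tool angle. The pictures taken before the lift show both tongues clear of the rim. In the final picture the left nut is hidden behind the gripper; the right one is visibly open.
- **Basket:** From the tool height, its bottom is about 50 mm above the box top, and it is 1 to 2 mm off the centre I measured for the opening. It looks level in the final picture. The arm is still, the grip setting is 40 N, and the wrist carries a steady 4 to 5 N.
- **Bystanders:** The spray bottle and tin look undisturbed in the final picture. The brush was outside my later crops, so I did not look at it again, but the arm stayed well above it.

**Disagreements:** The jaw opening read about 16 mm on the 12 mm nut bars. It had no visible effect, since the nuts turned as commanded. The nut axes also seemed 1 to 3 mm off my camera estimate, which showed as small side forces of up to 10 N while turning.

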